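# Put the tube fittings away on their shadow pads

## Task

The gas-line service is over: put the four loose steel tube fittings (straight union, elbow, tee, cross) away, each lying flat on the grey pad that shows its silhouette, squarely on the silhouette and turned the same way as it. Leave the amber glass vial and the round tin standing where they are.

Things in the scene. Friction and masses are not known exactly. Their poses are not given: they have to be found in the camera images.
- straight: Straight union tube fitting, steel, 84 mm long: a centre block with a nut at each end, along its x axis. May be pinched across the block. Nuts: hexagonal, 26 mm across flats (30 over corners, level; pinched at 28), 22 mm long, 20 to 42 mm from the origin; pinch across any, 31 mm out. Tube 20 mm thick, centre block 24 mm wide. Lies flat, 26 mm high, 110 to 225 g. Origin on the tube axes at the block's middle, 13 mm above its support; z up.
- elbow: Elbow tube fitting, steel: two arms at a right angle, each ending in a nut, along +x and +y, each reaching 42 mm from the origin. Nuts: hexagonal, 26 mm across flats (30 over corners, level; pinched at 28), 22 mm long, 20 to 42 mm from the origin; pinch across any, 31 mm out. Tube 20 mm thick, centre block 24 mm wide. Lies flat, 26 mm high, 110 to 225 g. Origin on the tube axes at the block's middle, 13 mm above its support; z up.
- tee: Tee tube fitting, steel: three arms each ending in a nut; the run lies along +y and -y (84 mm overall), the branch along +x, 42 mm from the origin. Nuts: hexagonal, 26 mm across flats (30 over corners, level; pinched at 28), 22 mm long, 20 to 42 mm from the origin; pinch across any, 31 mm out. Tube 20 mm thick, centre block 24 mm wide. Lies flat, 26 mm high, 130 to 270 g. Origin on the tube axes at the block's middle, 13 mm above its support; z up.
- cross: Cross tube fitting, steel: four arms each ending in a nut, along +x, -x, +y and -y, 84 mm across both ways. Nuts: hexagonal, 26 mm across flats (30 over corners, level; pinched at 28), 22 mm long, 20 to 42 mm from the origin; pinch across any, 31 mm out. Tube 20 mm thick, centre block 24 mm wide. Lies flat, 26 mm high, 150 to 310 g. Origin on the tube axes at the block's middle, 13 mm above its support; z up.
- pad_straight: Pad of the straight union. Fixed light grey panel, 104 x 104 x 6 mm, flat on the table, with a flush dark silhouette, 2 to 4 mm bigger than the part. Origin: centre of the underside; top at 6 mm; z up, x and y along its edges. The silhouette is centred and runs along x.
- pad_elbow: Pad of the elbow. Fixed light grey panel, 104 x 104 x 6 mm, flat on the table, with a flush dark silhouette, 2 to 4 mm bigger than the part. Origin: centre of the underside; top at 6 mm; z up, x and y along its edges. The silhouette's corner (where the elbow's origin belongs) is at x = -17, y = -17 mm and its arms point along +x and +y.
- pad_tee: Pad of the tee. Fixed light grey panel, 104 x 104 x 6 mm, flat on the table, with a flush dark silhouette, 2 to 4 mm bigger than the part. Origin: centre of the underside; top at 6 mm; z up, x and y along its edges. The silhouette's junction (where the tee's origin belongs) is at x = -17, y = 0 mm; its run lies along y and its branch points along +x.
- pad_cross: Pad of the cross. Fixed light grey panel, 104 x 104 x 6 mm, flat on the table, with a flush dark silhouette, 2 to 4 mm bigger than the part. Origin: centre of the underside; top at 6 mm; z up, x and y along its edges. The silhouette is centred, its arms along x and y; the cross may lie any quarter turn.
- vial: Bystander: small amber glass vial with a white cap, standing, 27 mm in diameter, 50 mm high; light, easily knocked over. Origin: centre of its underside.
- tin: Bystander: round flat aluminium septum tin, 44 mm in diameter, 19 mm high. Origin: centre of its underside.
Not all that is in view belongs to the job. Leave any green or turquoise look-alike of the pad_tee alone.

How it is judged (in metres and radians):
At the end, for the whole second after the job is handed in: Each fitting lies flat and at rest on the pad with its silhouette, its origin within 10 mm (along each pad edge) of the silhouette's and turned within 0.25 rad of it, arms as drawn (straight union either way round, cross any quarter turn) (x of straight in the frame of pad_straight between -0.01 and 0.01 m and y of straight in the frame of pad_straight between -0.01 and 0.01 m and z of straight in the frame of pad_straight between 0.015 and 0.023 m and angle between the x axis of straight and the x axis of pad_straight, either way round below 0.25 rad and angle between straight's own x axis and vertical between 1.45 and 1.69 rad and linear speed of each of straight, elbow, tee, cross below 0.02 m/s and angular speed of each of straight, elbow, tee, cross below 0.2 rad/s and x of elbow in the frame of pad_elbow between -0.027 and -0.007 m and y of elbow in the frame of pad_elbow between -0.027 and -0.007 m and z of elbow in the frame of pad_elbow between 0.015 and 0.023 m and (angle between the x axis of elbow and the x axis of pad_elbow, either way round below 0.25 rad or angle between the x axis of elbow and the y axis of pad_elbow, either way round below 0.25 rad) and x of pad_elbow in the frame of elbow above 0 m and y of pad_elbow in the frame of elbow above 0 m and angle between elbow's own x axis and vertical between 1.45 and 1.69 rad and angle between elbow's own y axis and vertical between 1.45 and 1.69 rad and x of tee in the frame of pad_tee between -0.027 and -0.007 m and y of tee in the frame of pad_tee between -0.01 and 0.01 m and z of tee in the frame of pad_tee between 0.015 and 0.023 m and angle between the x axis of tee and the x axis of pad_tee, either way round below 0.25 rad and x of pad_tee in the frame of tee above 0 m and angle between tee's own x axis and vertical between 1.45 and 1.69 rad and angle between tee's own y axis and vertical between 1.45 and 1.69 rad and x of cross in the frame of pad_cross between -0.01 and 0.01 m and y of cross in the frame of pad_cross between -0.01 and 0.01 m and z of cross in the frame of pad_cross between 0.015 and 0.023 m and (angle between the x axis of cross and the x axis of pad_cross, either way round below 0.25 rad or angle between the x axis of cross and the y axis of pad_cross, either way round below 0.25 rad) and angle between cross's own x axis and vertical between 1.45 and 1.69 rad and angle between cross's own y axis and vertical between 1.45 and 1.69 rad); the robot touches nothing.
It fails at once if the amber vial is knocked over or pushed more than 30 mm (angle between vial's own z axis and vertical above 0.6 rad or distance of vial from where it was at the start of the episode above 0.03 m).
It fails at once if the tin is pushed more than 30 mm or tipped over (angle between tin's own z axis and vertical above 0.6 rad or distance of tin from where it was at the start of the episode above 0.03 m).
It also fails if it takes over 102 s, if anything falls off the work surface, if the arm or the gripper's body presses on something with over 40 N, if the wrist force passes 120 N, or if a joint passes its speed limit or range.

## Robot

A 6-joint arm with a two-finger parallel gripper is mounted at the origin on the work surface. World frame = base frame: x ahead of the robot, y to its left, z up, the work surface at z = 0. Lengths are in mm, angles in rad, forces in N, time in s.
With the tool pointing down it reaches from about 250 to 725 mm from the base axis. Payload 4 kg.
Tool frame: the origin (TCP) lies on the centre line of the jaws, within the pads' length; the fingertips stand 11 mm ahead of it and the grasp point (between the pads) lies 8 mm behind it; z points along the fingers, y is the direction in which the jaws open and shut (so a half turn about z gives the same grasp; the last joint's range is limited). The gripper opens to 85 mm and grips with 20 to 120 N. Pads are 22 mm wide; open, the fingers measure 114 mm over their backs; the gripper's body (76 mm by 85 mm) begins 54 mm behind the grasp point. The pads swing forward as they close: fully open they stand 13 mm farther back than shut.
Start: joints at [1.137, 0.241, 0.005, 1.335, 0, 1.571], TCP at [210.159, 453.688, 242.306] pointing down, gripper open.
Joint ranges: [-2.72, 2.72], [-1.05, 1.87], [-1.09, 1.28], [-1.99, 2.15], [-1.42, 1.44], [-3.14, 3.14]. Speed limits (rad/s): [2.79, 2.79, 3.14, 3.14, 3.14, 3.14].

## Interface

Orientations are given as [roll, pitch, yaw] about the fixed x, y, z axes, in that order (R = Rz(yaw) Ry(pitch) Rx(roll)).
In Python, from station import move_ptp, movel, move_j, let_go, grasp, pause, ik, observe, read_camera, IKError, finish_job, boxes_of, silhouettes gives the robot as it stands. Calls block until the motion is done:
- move_ptp(position, orientation): joint-space move of the TCP to a pose.
- movel(position, orientation=None, velocity=150): straight line of the TCP; orientation=None keeps the orientation; velocity is the mean speed in mm/s.
- move_j(angles): joint-space move.
- let_go() and grasp(f_grip=None): open the fingers fully, or close them until they stop; f_grip is the grip in N (None keeps the last).
- pause(seconds).
- ik(position, orientation): joint angles nearest the present ones, or None.
- observe(): the state.
- read_camera(name): name is "side" or "top" or "wrist"; returns a dict with "img" (480x640x3 uint8, blue, green, red), "depth" (480x640 float32, mm along the optical axis (not along the pixel's ray), 0 where there is no reading), "fov_y" (degrees; the focal length in pixels is half the picture's height over the tangent of half this angle, whatever the lens; pixels are square), "cx", "cy" (the principal point, pixels), "T" (4x4, takes a point from camera to world coordinates); the wrist camera has in their place "hand_eye" (4x4, takes a point from camera to tool coordinates, whose origin is the TCP and whose axes are the flange's). Camera axes: x right, y down, z forward; pixel columns grow to the right and rows downward; lengths in mm; the calibration is good to about 2 mm. A picture is of the moment at which its call begins: read the wrist's pose just before it.
A pose or a line that the arm cannot do raises IKError and nothing moves.
- finish_job(): hands the job in, once; it reports no verdict.
Trained networks look in the newest picture that a camera, given by its name, has taken for a name from the list of things; names that differ only in an ending like _2 or _b are one class to them, and where a whole thing is asked for, a point or a joint stands for the part that bears it (a point fixed in the world has none). Each returns a list of dicts, best first, with "p" (0 to 1); they miss things now and then, are a little off and sometimes report something else, mostly with a low value. They report only what shows in the picture. A call takes as long as a camera call. They do not tell look-alikes from the thing itself.
- boxes_of(camera, thing): "at" ([column, row] in pixels, amid what is visible of it).
- silhouettes(camera, thing): "pixels" (480x640 bool, what is visible of it) and "at" ([column, row] in pixels, amid what is visible of it).
The state is a dict: "time_s": time; "qpos": joint angles; "qvel": joint speeds; "joint_torque": joint torques, N m; "tool_pos": TCP position; "tool_rot": TCP orientation; "force": force on the tool from outside, world axes, zero at the start; "torque": the same for the moment, N m; "opening": finger opening in mm.
Only numpy, scipy, OpenCV 4.12 (cv2) and the standard library are available. Lean on these libraries where they do the work, as an engineer would, in place of code of your own. Each camera call takes 0.05 s, during which the arm holds its last target. There are 200 camera calls.

## Working session

There is one attempt and no reset: what is moved stays moved. The work goes in short steps, each a Python script; the robot and the scene stay as the last script left them, time stands still between calls to the robot, and variables do not carry over. Pictures are saved under pics/ and viewed, about 12 in all and at most 16, crops included, and the job is handed in when it is done.

```bash
ls; mkdir -p pics; python3 - <<'E'
from station import *
import cv2,numpy as np
for n in("top","side"):
    c=read_camera(n);cv2.imwrite(f"pics/{n}0.png",c["img"])
    print(n,c["fov_y"],c["cx"],c["cy"],np.round(c["T"],3).tolist(),(c["depth"]==0).mean())
    for t in "straight elbow tee cross pad_straight pad_elbow pad_tee pad_cross vial tin".split():
        print(t,[(np.round(b["at"]).astype(int).tolist(),round(b["p"],2)) for b in boxes_of(n,t)])
o=observe();print(o["time_s"],o["tool_pos"],o["tool_rot"],o["opening"])
E
```

```text
pics
top 44.18591250294476 312.3102085907159 241.72510358082826 [[0.003, -0.998, 0.06, 369.932], [-1.0, -0.003, 0.01, 24.176], [-0.009, -0.06, -0.998, 1353.577], [0.0, 0.0, 0.0, 1.0]] 0.004095052083333333
straight [([202, 262], 0.7)]
elbow [([288, 238], 0.81), ([460, 260], 0.24)]
tee [([499, 207], 0.73), ([153, 203], 0.61)]
cross [([383, 158], 0.73)]
pad_straight [([269, 156], 0.87)]
pad_elbow [([460, 258], 0.68)]
pad_tee [([154, 203], 0.83), ([184, 329], 0.63), ([121, 280], 0.55)]
pad_cross [([366, 223], 0.56), ([223, 210], 0.37)]
vial [([224, 210], 0.48)]
tin [([324, 185], 0.69)]
side 49.163103082902886 317.2889905614618 226.73391449116295 [[-0.997, -0.051, 0.065, 393.491], [-0.082, 0.691, -0.718, 1001.756], [-0.008, -0.721, -0.693, 969.639], [0.0, 0.0, 0.0, 1.0]] 0.004013671875
straight [([344, 313], 0.68), ([243, 264], 0.24)]
elbow [([322, 250], 0.77), ([318, 204], 0.73)]
tee [([312, 142], 0.75)]
cross [([313, 140], 0.74), ([266, 190], 0.73)]
pad_straight [([242, 268], 0.95)]
pad_elbow [([352, 162], 0.95)]
pad_tee [([354, 396], 0.9), ([278, 358], 0.72), ([409, 340], 0.6)]
pad_cross [([319, 206], 0.79)]
vial [([288, 293], 0.62)]
tin [([280, 225], 0.75), ([263, 191], 0.73)]
1.1 [210.16180935 453.704448   242.31079601] [ 3.14159032e+00 -7.92483062e-06  2.70780951e+00] 85.65051898500508
```

View pics/top0.png

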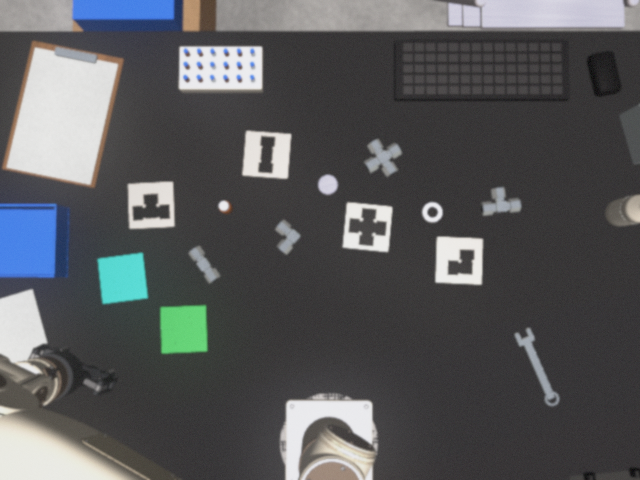

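View pics/side0.png

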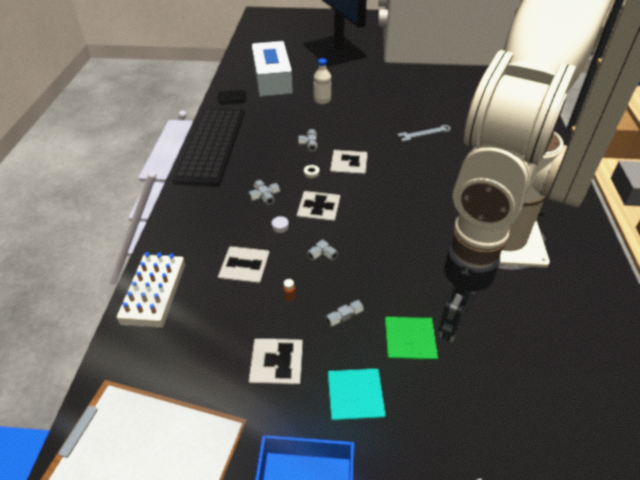

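```bash
cat > h.py <<'E'
from station import *
import cv2, numpy as np
from scipy.spatial.transform import Rotation as Ro
ARMS={"straight":[0,2],"elbow":[0,1],"tee":[0,1,3],"cross":[0,1,2,3]}
PORG={"straight":(0,0),"elbow":(-17,-17),"tee":(-17,0),"cross":(0,0)}
SYM={"straight":np.pi,"elbow":2*np.pi,"tee":2*np.pi,"cross":np.pi/2}
def shape(n,grow=0):
    "rectangles (n,4,2) in part frame, mm"
    P=[]
    for k in ARMS[n]:
        R=np.array([[np.cos(k*np.pi/2),-np.sin(k*np.pi/2)],[np.sin(k*np.pi/2),np.cos(k*np.pi/2)]])
        for a,b,w in((0,20,10),(20-grow,42+grow,15)):
            w+=grow; P.append(np.array([[a,-w],[b,-w],[b,w],[a,w]])@R.T)
    w=12+grow; P.append(np.array([[-w,-w],[w,-w],[w,w],[-w,w]])); return P
def fill(img,pts,val,S,c):
    cv2.fillConvexPoly(img,np.round((pts*[1,1]+c)*S*16).astype(np.int32),val,cv2.LINE_AA,4)
def template(thing,th,S):
    """image rows = y, cols = x (world), centred on the thing's origin"""
    pad=thing.startswith("pad_"); n=thing[4:] if pad else thing
    h=75 if pad else 54
    im=np.full((int(2*h*S),)*2,40,np.uint8); c=h-.5/S
    R=np.array([[np.cos(th),-np.sin(th)],[np.sin(th),np.cos(th)]])
    if pad:
        fill(im,np.array([[-52,-52],[52,-52],[52,52],[-52,52]])@R.T,230,S,c)
        for p in shape(n,1.5): fill(im,(p+PORG[n])@R.T,40,S,c)
    else:
        for p in shape(n): fill(im,p@R.T,170,S,c)
    return cv2.GaussianBlur(im,(0,0),1.2*S),h
def cam(name):
    o=observe(); c=read_camera(name)
    if "T" not in c:
        T=np.eye(4); T[:3,:3]=Ro.from_euler("xyz",o["tool_rot"]).as_matrix(); T[:3,3]=o["tool_pos"]; c["T"]=T@c["hand_eye"]
    f=240/np.tan(np.radians(c["fov_y"]/2)); c["K"]=np.array([[f,0,c["cx"]],[0,f,c["cy"]],[0,0,1]]); return c
def w2p(c,P):
    q=(np.asarray(P,float)-c["T"][:3,3])@c["T"][:3,:3]; q=q@c["K"].T; return q[...,:2]/q[...,2:]
def p2w(c,px,z):
    d=c["T"][:3,:3]@np.linalg.inv(c["K"])@[px[0],px[1],1]; return c["T"][:3,3]+d*(z-c["T"][2,3])/d[2]
def locate(c,thing,xy,z,win=35,S=1.0):
    """best (x,y,theta,score) of thing near xy, by matching in a rectified view of the plane z"""
    pad=thing.startswith("pad_"); H=(75 if pad else 54)+win; N=int(2*H*S)
    q=np.array([[-H,-H],[H,-H],[H,H],[-H,H]])+xy
    src=w2p(c,np.c_[q,np.full(4,z)]).astype(np.float32)
    M=cv2.getPerspectiveTransform(src,(np.array([[0,0],[N,0],[N,N],[0,N]])-.5).astype(np.float32))
    g=cv2.warpPerspective(cv2.cvtColor(c["img"],cv2.COLOR_BGR2GRAY),M,(N,N),flags=cv2.INTER_LINEAR)
    n=thing[4:] if pad else thing; per=2*np.pi if pad and n in("elbow","tee") else SYM[n]
    def run(ths):
        best=(-1,)
        for th in ths:
            t,h=template(thing,th,S); r=cv2.matchTemplate(g,t,cv2.TM_CCOEFF_NORMED); _,v,_,l=cv2.minMaxLoc(r)
            if v>best[0]: best=(v,th,l[0]/S+h-H+xy[0],l[1]/S+h-H+xy[1])
        return best
    b=run(np.arange(0,per,np.radians(4))); b=run(b[1]+np.radians(np.arange(-4,4.1,.5)))
    return np.array([b[2],b[3],b[1]]),b[0]
E
python3 - <<'E'
from h import *
c=cam("top"); P={"straight":(204,264),"elbow":(288,237),"tee":(501,203),"cross":(383,157),"pad_straight":(267,155),"pad_elbow":(460,261),"pad_tee":(151,205),"pad_cross":(367,227)}
s=cam("side");Q={"straight":(344,313),"elbow":(322,250),"tee":(312,142),"cross":(266,190),"pad_straight":(242,265),"pad_elbow":(350,162),"pad_tee":(277,360),"pad_cross":(319,206)}
for t,px in P.items():
    z=6 if "pad" in t else 13
    r,v=locate(c,t,p2w(c,px,z)[:2],z); r2,v2=locate(s,t,r[:2],z)
    uv=np.round(w2p(c,[r[0],r[1],z])).astype(int); d=np.median(c["depth"][uv[1]-2:uv[1]+3,uv[0]-2:uv[0]+3])
    zz=p2w(c,uv,z); h=c["T"][2,3]+(z-c["T"][2,3])*d/((zz-c["T"][:3,3])@c["T"][:3,2])
    # rays from top & side via triangulation of the two matches
    A=np.r_[r[:2],z]-c["T"][:3,3]; B=np.r_[r2[:2],z]-s["T"][:3,3]
    M=np.c_[A,-B]; k=np.linalg.lstsq(M,s["T"][:3,3]-c["T"][:3,3],rcond=None)[0]
    zt=((c["T"][:3,3]+k[0]*A)+(s["T"][:3,3]+k[1]*B))[2]/2
    print(t,np.round(r,2),round(v,2),"side",np.round(r2,2),round(v2,2),"depth z %.1f tri z %.1f"%(h,zt))
for t,px in(("vial",(224,206)),("tin",(328,184))): print(t,p2w(c,px,30)[:2])
w=cam("wrist");cv2.imwrite("pics/w0.png",w["img"]);print(w["fov_y"],w["cx"],w["cy"],np.round(w["hand_eye"],2).tolist(),observe()["time_s"])
E
```

```text
straight [399.44 283.82   0.62] 0.98 side [398.44 279.82   0.62] 0.94 depth z 25.2 tri z 17.2
elbow [464.37  81.39   0.9 ] 0.98 side [466.37  75.39   0.91] 0.91 depth z 25.2 tri z 18.9
tee [ 5.3211e+02 -3.9067e+02  1.4000e-01] 0.97 side [ 5.3511e+02 -3.9767e+02  1.5000e-01] 0.87 depth z 24.9 tri z 18.9
cross [ 6.4445e+02 -1.2309e+02  5.6000e-01] 0.97 side [ 6.4745e+02 -1.2809e+02  5.6000e-01] 0.86 depth z 26.0 tri z 17.5
pad_straight [653.2  144.26   3.06] 0.98 side [654.2  145.26   3.07] 0.97 depth z 5.7 tri z 5.0
pad_elbow [ 410.17 -295.79    6.24] 0.98 side [ 412.17 -293.79    6.25] 0.95 depth z 5.4 tri z 4.1
pad_tee [5.3573e+02 4.0912e+02 5.0000e-02] 0.98 side [5.3673e+02 4.1012e+02 5.0000e-02] 0.98 depth z 4.5 tri z 4.9
pad_cross [486.21 -87.71   1.47] 0.96 side [488.21 -86.71   1.47] 0.94 depth z 6.5 tri z 5.0
vial [529.87345657 236.24806214]
tin [580.25608166   1.94773562]
70.43457007326023 320.22489005037323 241.3992139955855 [[-0.0, -0.96, -0.29, 72.19], [1.0, -0.0, -0.0, -0.98], [-0.0, -0.29, 0.96, -132.05], [0.0, 0.0, 0.0, 1.0]] 1.25
```

```bash
python3 - <<'E'
from h import *
E0={"straight":[399.4,282],"elbow":[465,79],"tee":[533,-393],"cross":[646,-125],"pad_straight":[653.5,144.5],"pad_elbow":[411,-295],"pad_tee":[536,409],"pad_cross":[487,-87]}
for i,(p,yaw) in enumerate([((480,310,260),2.7),((520,40,260),3.1),((480,-270,260),3.1),((520,-90,220),1.5)]):
    yy=min([yaw,yaw-np.pi],key=lambda a:9 if (q:=ik(p,[np.pi,0,a])) is None else abs(q[5])); move_ptp(p,[np.pi,0,yy]); pause(.3)
    c=cam("wrist"); cv2.imwrite(f"pics/w{i+1}.png",c["img"]); o=observe(); print(i,o["time_s"],np.round(o["qpos"],2))
    for t,e in E0.items():
        z=6 if "pad" in t else 13
        u=w2p(c,[*e,z])
        if 45<u[0]<595 and 45<u[1]<435:
            r,v=locate(c,t,np.array(e),z,win=25,S=2); print("  ",t,np.round(r,2),round(v,2),np.round(u))
E
```

```text
0 2.7667 [0.58 0.38 0.24 1.43 0.   1.02]
   straight [398.9  281.5    0.61] 0.98 [265. 152.]
   elbow [465.    75.5    0.91] 0.92 [141. 277.]
   pad_straight [653.5  143.     3.06] 0.96 [264. 374.]
   pad_tee [5.36e+02 4.09e+02 5.00e-02] 0.99 [419. 214.]
   pad_cross [486.5  -89.     1.47] 0.86 [ 46. 340.]
1 4.175 [0.08 0.28 0.1  1.39 0.   0.12]
   straight [400.4 286.    0.6] 0.92 [553.  81.]
   elbow [464.5   81.5    0.89] 0.98 [354. 156.]
   cross [ 6.345e+02 -1.355e+02  4.500e-01] 0.5 [192. 313.]
   pad_straight [653.5  143.     3.07] 0.76 [408. 307.]
   pad_cross [486.5  -89.     1.47] 0.99 [206. 182.]
2 5.7167 [-0.51  0.34  0.18  1.42  0.   -0.47]
   tee [ 5.34e+02 -3.92e+02  1.40e-01] 0.94 [218. 255.]
   cross [ 6.445e+02 -1.000e+02  4.000e-01] 0.33 [440. 332.]
   pad_elbow [ 411.   -297.      6.24] 0.99 [295. 144.]
   pad_cross [487.   -88.5    1.47] 0.99 [480. 205.]
3 7.7583 [-0.17  0.31  0.03  1.3   0.    1.47]
   cross [ 6.46e+02 -1.24e+02  5.60e-01] 0.94 [444. 238.]
   pad_elbow [ 4.120e+02 -2.965e+02 -3.000e-02] 0.69 [242. 384.]
   pad_cross [486.5  -88.5    1.47] 0.97 [288. 211.]
```

View pics/w2.png

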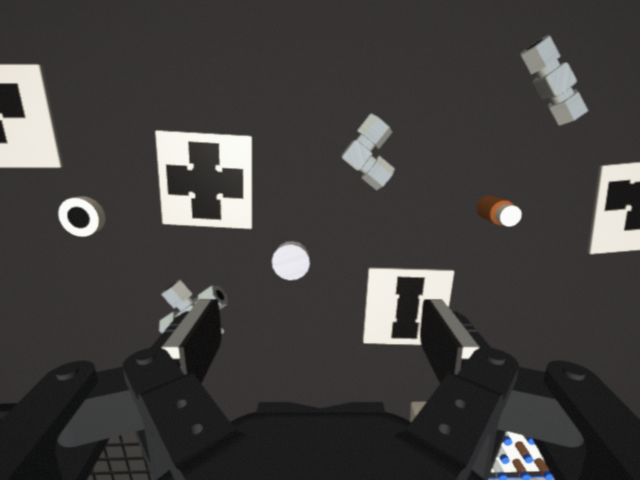

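View w2 shows the cross pad at (204,180), the elbow at (370,152), the tin at (291,261), the vial at (500,210) and the straight union at (555,80). The cross at (190,305) is half hidden by a finger, so its low scores there are explained. I use the unobstructed views, which agree within about 2 mm. I'll start with the elbow.

```bash
cat >> h.py <<'E'
PART={"straight":(399.2,282.5,.61),"elbow":(464.5,81,.90),"tee":(533.3,-391.5,.14),"cross":(645.7,-123.8,.56)}
PAD={"straight":(653.5,143.4,3.065),"elbow":(411,-296.7,-.04),"tee":(536,409,.05),"cross":(486.6,-88.6,1.47)}
def rot(a): return np.array([[np.cos(a),-np.sin(a)],[np.sin(a),np.cos(a)]])
def goal(n):
    x,y,a=PAD[n]; return np.r_[np.array([x,y])+rot(a)@PORG[n],a]
def put(n,zp=15,lift=120,f=80):
    P=np.array(PART[n]); G=goal(n); best=None; q0=np.array(observe()["qpos"])
    for s in np.arange(0,2*np.pi-.01,SYM[n]):
        for k in ([None] if n=="straight" else ARMS[n]):
            off=np.zeros(2) if k is None else 31*np.array([np.cos(k*np.pi/2),np.sin(k*np.pi/2)])
            for flip in(0,np.pi):
                ya=P[2]+(k or 0)*np.pi/2+flip; yb=ya+G[2]+s-P[2]
                A=P[:2]+rot(P[2])@off; B=G[:2]+rot(G[2]+s)@off
                w=lambda a:(a+np.pi)%(2*np.pi)-np.pi
                Q=[ik([*X,z],[np.pi,0,w(y)]) for X,y in((A,ya),(B,yb)) for z in(zp,lift)]
                if any(q is None for q in Q): continue
                cost=np.abs(Q[3]-Q[1]).max()+.5*np.abs(Q[1]-q0).max()+max(abs(q[5]) for q in Q)*.2
                if best is None or cost<best[0]: best=(cost,A,B,w(ya),w(yb),k,Q[1],Q[3])
    _,A,B,ya,yb,k,qa,qb=best; print(n,"nut",k,"pick",np.round(A,1),"place",np.round(B,1),"q6 %.2f %.2f"%(qa[5],qb[5]))
    move_j(qa); movel([*A,zp+40]); movel([*A,zp],velocity=80); grasp(f); print("opening",round(observe()["opening"],1))
    movel([*A,lift]); op=observe()["opening"]; print("lifted",round(op,1),np.round(observe()["force"],1))
    if op<15: let_go(); return False
    move_j(qb); movel([*B,zp+25]); movel([*B,zp+6.7],velocity=40); print("place F",np.round(observe()["force"],1))
    let_go(); pause(.2); movel([*B,lift]); return True
def check(n,i,back=0):
    "wrist look at the placed part"
    G=goal(n); yaw=observe()["tool_rot"][2]
    movel([*G[:2],220],velocity=250); pause(.3); c=cam("wrist"); cv2.imwrite(f"pics/{i}.png",c["img"])
    r,v=locate(c,n,G[:2],19,win=25,S=2); e=rot(PAD[n][2]).T@(r[:2]-G[:2])
    print("check",n,"err in pad frame",np.round(e,1),"ang",round((r[2]-G[2]+SYM[n]/2)%SYM[n]-SYM[n]/2,3),round(v,2),"t",observe()["time_s"])
E
python3 - <<'E'
from h import *
if put("elbow"): check("elbow","e1")
E
```

```text
elbow nut 1 pick [440.2 100.3] place [ 394.6 -282. ] q6 0.89 0.99
opening 26.3
lifted 26.5 [ 0.1 -0.3 -1.7]
place F [-1.   1.1  0.6]
check elbow err in pad frame [-19.3 -17.8] ang 0.04 0.66 t 16.5833
```

View pics/e1.png

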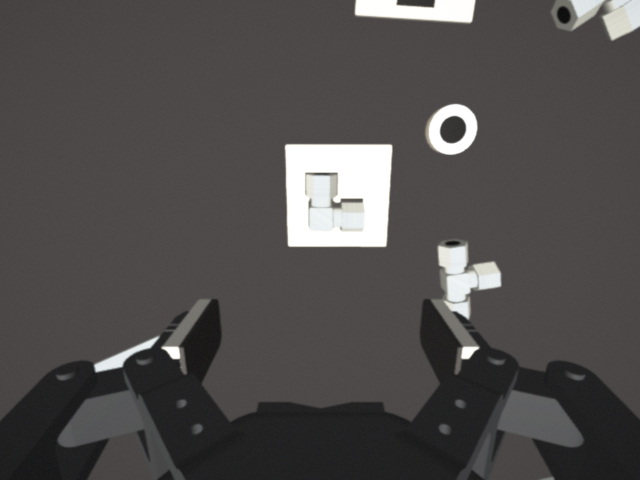

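View e1 shows the elbow lying flat and covering its silhouette at about (330,205). My matcher failed because its template assumes a dark background. For placed parts I'll match against the network's mask instead.

```bash
cat >> h.py <<'E'
def measure(n,camera="wrist"):
    G=goal(n); c=cam(camera); S=silhouettes(camera,n); u=w2p(c,[*G[:2],19])
    S=[s for s in S if np.hypot(*(np.array(s["at"])-u))<60]
    if not S: print("no mask",n); return c
    s=min(S,key=lambda s:np.hypot(*(np.array(s["at"])-u)))
    m=dict(c); m["img"]=cv2.merge([s["pixels"].astype(np.uint8)*255]*3)
    r,v=locate(m,n,G[:2],19,win=25,S=2); e=rot(PAD[n][2]).T@(r[:2]-G[:2])
    print("check",camera,n,"err in pad frame",np.round(e,1),"ang",round((r[2]-G[2]+SYM[n]/2)%SYM[n]-SYM[n]/2,3),round(v,2),"t",observe()["time_s"]); return c
def check(n,i):
    movel([*goal(n)[:2],220],velocity=250); pause(.3); c=measure(n); cv2.imwrite(f"pics/{i}.png",c["img"])
E
python3 - <<'E'
from h import *
measure("elbow"); measure("elbow","top")
if put("tee"): check("tee","t1")
E
```

```text
check wrist elbow err in pad frame [ 0.5 -1. ] ang 0.005 0.98 t 16.6833
check top elbow err in pad frame [-0.5 -0. ] ang -0.012 0.97 t 16.7833
tee nut 1 pick [ 529.  -360.8] place [517.5 439.1] q6 0.83 2.22
opening 26.2
lifted 26.4 [-0.7  0.5 -2.3]
place F [-1.3  0.1  1.6]
check wrist tee err in pad frame [0.1 1.5] ang -0.006 0.97 t 26.8583
```

```bash
python3 - <<'E'
from h import *
for n in("straight","cross"):
    if put(n): check(n,n[0]+"1")
    else: break
E
```

```text
straight nut None pick [399.2 282.5] place [653.5 143.4] q6 0.01 0.29
opening 22.8
lifted 22.4 [ 0.9  0.5 -2.2]
place F [-0.3  0.6 -0.4]
check wrist straight err in pad frame [-1.6  0.9] ang -0.002 0.97 t 36.4167
cross nut 3 pick [ 662.2 -150.1] place [ 483.5 -119.4] q6 0.79 1.43
opening 26.6
lifted 26.5 [ 0.6 -0.3 -2.7]
place F [-0.6 -0.  -0.2]
check wrist cross err in pad frame [ 1.  -0.4] ang -0.013 0.96 t 44.8833
```

```bash
python3 - <<'E'
from h import *
move_ptp([350,0,250],[np.pi,0,observe()["tool_rot"][2]]); pause(.3)
c=cam("top"); s=cam("side")
for n in PART:
    measure(n,"top")
    G=goal(n); hs=[]
    for p in [np.zeros(2)]+[31*rot(k*np.pi/2)[:,0] for k in ARMS[n]]:
        w=np.r_[G[:2]+rot(G[2])@p,32]; u=np.round(w2p(c,w)).astype(int); d=np.median(c["depth"][u[1]-1:u[1]+2,u[0]-1:u[0]+2])
        hs.append(c["T"][2,3]+(32-c["T"][2,3])*d/((w-c["T"][:3,3])@c["T"][:3,2]))
    print("  top heights",np.round(hs,1))
for t,z,e in(("vial",50,(529.9,236.2)),("tin",19,(580,2))):print(t,[(np.round(p2w(c,b["at"],z)[:2]).tolist(),round(b["p"],2)) for b in boxes_of("top",t)])
cv2.imwrite("pics/top2.png",c["img"][120:340,90:530].repeat(1,0)); cv2.imwrite("pics/side2.png",s["img"])
im=cv2.resize(np.vstack([c["img"][130:300,110:510],s["img"][120:400,170:570]]),None,fx=1.33,fy=1.33);cv2.imwrite("pics/fin.png",im)
E
```

```text
check top straight err in pad frame [-0.6  1. ] ang -0.002 0.98 t 46.0833
  top heights [34.4 31.5 31.3]
check top elbow err in pad frame [-0.5 -0.5] ang -0.039 0.94 t 46.1833
  top heights [30.6 31.8 30.7]
check top tee err in pad frame [-0.4  2. ] ang -0.006 0.96 t 46.2833
  top heights [31.3 31.6 33.3 30.8]
check top cross err in pad frame [ 1.5 -0.3] ang -0.004 0.98 t 46.3833
  top heights [31.9 31.  31.6 32.2 30.2]
vial [([545.0, 383.0], 0.73), ([524.0, 231.0], 0.51)]
tin [([585.0, -3.0], 0.69)]
```

View pics/fin.png

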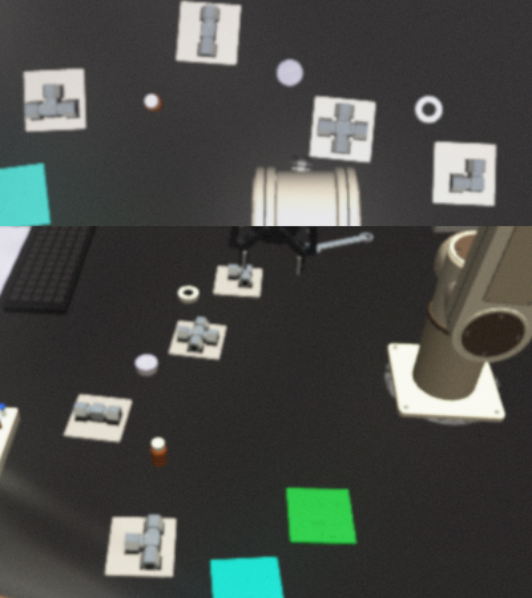

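The final view shows all four fittings lying on their silhouettes. In the top half of the crop they are at (52,101) tee, (208,30) straight, (342,129) cross and (468,177) elbow. The vial at (151,101) and the tin at (290,72) stand where they were, and the arm is clear of everything.

```bash
python3 -c "
from station import *
print(finish_job(), observe()['time_s'])"
```

```text
the job is handed in; nothing more can be done
the job is handed in; nothing more can be done
```

All four fittings are on their pads, and I handed the job in after about 46 s of the 102 s allowed; the station gives no verdict. I located the parts and pads from the top, side and wrist cameras. I then picked up the elbow, tee and cross by a nut and the straight union across its block, and set each on its silhouette.

**Placement:** After release, the wrist and top cameras put every fitting within 2 mm of its silhouette (10 mm allowed) and within 0.04 rad (0.25 allowed).

**Lying flat:** Depth readings put the tops of the fittings at 30–34 mm, against 32 mm expected, so they lie flat on the pads. The spread looks like sensor noise.

**Bystanders:** The vial and tin were left standing. Their last rough top-view fixes are about 7 mm from the first ones, in line with the coarse method used. The green and turquoise pads were not touched.

**Checks that failed or disagreed:**
- The first elbow check failed (about 19 mm off), because my template assumed a dark background. Redone with the network's mask, it read within 1 mm.
- The cross scored low in two wrist views. In the one I viewed, a finger half hid it, so I used other views.
- Triangulated heights of the loose parts (17–19 mm) were above the 13 mm axis height, while their depth tops (25–26 mm) fitted the text.
- The vial network's best final report was a false hit at the tee's pad; its second report was the vial.

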